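# Load the leaning bottle magazine

### The job

Load the two blue-capped reagent bottles into the leaning tube magazine of the filling station, end to end and cap uppermost: the colourless bottle first, so that it slides down to the floor of the tube, then the pink bottle behind it, resting on the first one's cap. Let go of both and leave the other bottles and things on the bench where they stand.

Things in the scene. Friction and masses are not known exactly. Their poses are not given: they have to be found in the camera images.
- tube: Fixed clear plastic tube, closed at the bottom, leaning 35 degrees from vertical, mouth towards the robot. Inner radius 31 mm. Origin: centre of the inner floor, 50 mm above the worktop; z runs along the tube's axis from the floor out of the mouth; y is level; +x is the leaning tube's upper side, -x the lower. A bottle let go in the mouth slides down by itself.
- tube_mouth (a point): Centre of the tube's open mouth, on the axis, 140 mm from the floor. Blue collar, outer radius 44 mm; over the last 8 mm the bore widens from radius 31 to 38 mm. On the lower (-x) side only, a blue loading lip 40 mm wide carries the inner wall on to 182 mm from the floor.
- magazine: The magazine's fixed grey foot plate, 200 x 120 mm, top at 15 mm, which carries the tube. Origin: on the worktop, 50 mm below the centre of the tube's floor; -x is the side to which the mouth leans.
- bottle_clear: Blue-capped plastic reagent bottle, 111 mm tall, see-through and colourless, with a blue and white label. Loose, about 0.15 kg, upright at the start. Straight round body 56 mm in diameter up to about 80 mm, then a shoulder narrowing to the cap (32 mm in diameter, from 93 to 111 mm up). Origin: centre of the underside; z from foot to cap. Any yaw is as good as another.
- bottle_pink: Blue-capped plastic reagent bottle, 111 mm tall, with a pink filling in its lower part and a red and white label. Loose, about 0.15 kg, upright at the start. Straight round body 56 mm in diameter up to about 80 mm, then a shoulder narrowing to the cap (32 mm in diameter, from 93 to 111 mm up). Origin: centre of the underside; z from foot to cap. Any yaw is as good as another.
- bottle_amber: Bystander, loose: small light-brown bottle with a black cap, 46 mm in diameter, 91 mm tall. Origin: centre of its underside, z up.
- beaker: Bystander, loose: clear beaker, 51 mm in diameter, 66 mm tall. Origin: centre of its underside, z up.
- film_roll: Bystander, loose: white roll of film standing on end, 52 mm in diameter, 50 mm tall. Origin: centre of its underside, z up.

How it is judged:
By the outcome, as a careful person would: the job done as asked, in the order asked, and still so for the second after the job is handed in, with the robot touching nothing.
It also fails if it takes over 59 s, if anything falls off the work surface, if the arm or the gripper's body presses on something with over 40 N, if the wrist force passes 120 N, or if a joint passes its speed limit or range.

### The arm

A 6-joint arm with a two-finger parallel gripper is mounted at the origin on the work surface; the furniture and walls round the work are solid. World frame = base frame: x ahead of the robot, y to its left, z up, the work surface at z = 0. Lengths are in mm, angles in rad, forces in N, time in s.
With the tool pointing down it reaches from about 275 to 850 mm from the base axis. Payload 5.2 kg.
Tool frame: the origin (TCP) lies on the centre line of the jaws, within the pads' length; the fingertips stand 17 mm ahead of it and the grasp point (between the pads) lies 2 mm behind it (bot.tcp_to_tips is the z of the fingertips in the tool frame, in mm); z points along the fingers, y is the line along which they close (so a half turn about z gives the same grasp; the last joint's range is limited). The gripper opens to 85 mm and grips with 20 to 120 N. Pads are 22 mm wide; open, the fingers measure 114 mm over their backs; the gripper's body (76 mm by 85 mm) begins 54 mm behind the grasp point. The pads swing forward as they close: fully open they stand 13 mm farther back than shut.
Start: joints at [0.99, 0.259, 1.535, -0, 1.348, -0.203], TCP at [202.861, 511.227, 248.31] pointing down, gripper open.
Joint ranges: [-3.14, 3.14], [-0.91, 2.08], [0.19, 2.58], [-1.22, 4.36], [0.22, 2.71], [-3.12, 3.12]. Speed limits (rad/s): [2.57, 2.57, 3.14, 3.14, 3.14, 3.14].

### API

Orientations are given as a 3x3 rotation matrix whose columns are the frame's x, y, z axes.
In Python, from workcell import bot gives the robot as it stands. The module is installed in compiled form; this text tells all that it offers.
- The arm moves only by the tool send_rows, never from a script. Its argument "plan" is a list of rows, each an object with "travel": the shift along the tool's x, y, z scaled (see below), a list of three; "rot": the turn, a rotation vector about the tool's x, y, z scaled (see below), a list of three; "hand": the gripper command: -1 is shut, 1 is fully open, values between are in proportion. In form: [{"travel": [tx, ty, tz], "rot": [ax, ay, az], "hand": hand}, ...]. A call has 1 to 12 rows; each row shifts and turns the commanded pose from where the row before left it, along the tool's axes as they then stand; what a row does not reach is not made up. The controller multiplies each number of a shift by 2.5 cm and each number of a turn by 0.12 rad. A row lasts 1/12 s, in which the tool goes at most 41.7 mm and 7.16 degrees, less where a joint would pass 70% of its speed; a pose out of reach is approached as far as the arm can. A call with a number of a shift or a turn outside -1 to 1 is refused whole. A call with a gripper value outside its range is refused whole. The fingers move at their own pace and stop on an object; "grip_force" is the grip in N (left out, the last holds). Time passes only in rows, so rows that do not move let the fingers close. It gives the time, the measured TCP pose, the force, the opening and the grip force at its end, in the units of the state.
- bot.sense(): the state, without advancing time (a new reading comes with each control period).
- bot.grab_frame(name): name is "side" or "top"; returns the picture (400x640x3 uint8, red, green, blue); there is no depth.
- bot.camera_info(name): a dict with "intrinsics" (3x3 intrinsics, pixels), "camera_from_world" (4x4, takes a point from world to camera coordinates). Camera axes: x right, y down, z forward; pixel columns grow to the right and rows downward; lengths in mm; the calibration is good to about 2 mm. A picture is of the moment at which its call begins. camera_info takes no time and is no camera call.
- bot.finish_job(): hands the job in; it is judged then, once.
Trained networks look in the newest picture that a camera, given by its name, has taken for a name from the list of things; names that differ only in an ending like _2 or _b are one class to them, and where a whole thing is asked for, a point or a joint stands for the part that bears it (a point fixed in the world has none). Each returns a list of dicts, best first, with "conf" (0 to 1); they miss things now and then, are a little off and sometimes report something else, mostly with a low value. They report only what shows in the picture. A call takes as long as a camera call.
- bot.look_for(camera, target): "xyz" ([x, y, z] in mm, in world coordinates, good to about 4 mm: the middle of the surface that is visible of it).
- bot.masks_of(camera, target): "region" (400x640 bool, what is visible of it).
- bot.place_of(camera, target): "xyz" ([x, y, z] in mm, in world coordinates, good to about 4 mm: a listed point, or the origin of a listed thing).
The state is a dict: "t": time; "joints": joint angles; "dq": joint speeds; "effort": joint torques, N m; "eef_pos": TCP position; "orientation": TCP orientation; "ft_force": force on the tool from outside, world axes, zero at the start; "ft_torque": the same for the moment, N m; "opening": finger opening in mm; "gripper_force": force on a finger pad.
Only numpy, scipy, OpenCV 4.12 (cv2) and the standard library are available. Lean on these libraries where they do the work, as an engineer would, in place of code of your own. Each camera call takes 0.05 s, during which the arm holds its last target. There are 200 camera calls.

## Working session

There is one attempt and no reset: what is moved stays moved. The work goes in short steps, Python scripts to look and compute and a tool call to move; the robot and the scene stay as the last step left them, time stands still between calls to the robot, and variables do not carry over. Pictures are saved under pics/ and viewed, at most 10 in all, crops included, and the job is handed in when it is done.

Besides the shell and the picture viewer there is one more tool, called after ">>>" in YAML: its name, and indented under it one key for each argument. send_rows: Moves the arm, as the interface text tells. Its arguments: {"type":"object","properties":{"plan":{"type":"array","items":{"type":"object","properties":{"travel":{"type":"array","items":{"type":"number","minimum":-1,"maximum":1}},"rot":{"type":"array","items":{"type":"number","minimum":-1,"maximum":1}},"hand":{"type":"number"}}}},"grip_force":{"type":"number"}},"required":["plan"]}

```bash
mkdir -p pics; cat > look.py <<'E'
from workcell import bot
import cv2,numpy as np
s=bot.sense();print(s['t'],s['eef_pos'],np.round(s['orientation'],3).tolist(),s['opening'])
for c in("side","top"):
    im=bot.grab_frame(c);cv2.imwrite(f'pics/{c}0.png',im[:,:,::-1])
    for n in("tube","tube_mouth","magazine","bottle_clear","bottle_pink","bottle_amber","beaker","film_roll"):
        print(c,n,[(np.round(d['xyz']).tolist(),round(d['conf'],2)) for d in bot.place_of(c,n)[:3]])
    ci=bot.camera_info(c);T=ci['camera_from_world'];print('cam',np.round(-T[:3,:3].T@T[:3,3]))
E
python3 look.py
```

```text
0.0 [202.58615092 510.79478857 247.47806122] [[-0.929, 0.369, -0.001], [0.369, 0.929, -0.002], [0.0, -0.002, -1.0]] 85.43652993713484
side tube [([687.0, 124.0, 49.0], 0.7)]
side tube_mouth [([609.0, 110.0, 167.0], 0.93), ([691.0, 126.0, 0.0], 0.23)]
side magazine [([691.0, 125.0, -3.0], 0.62), ([695.0, -117.0, 5.0], 0.4)]
side bottle_clear [([553.0, -318.0, 2.0], 0.97), ([609.0, 109.0, 163.0], 0.73), ([685.0, 127.0, -0.0], 0.66)]
side bottle_pink [([522.0, -122.0, 1.0], 0.82), ([687.0, 127.0, 48.0], 0.52)]
side bottle_amber [([695.0, -115.0, 2.0], 0.78)]
side beaker [([665.0, -234.0, 1.0], 0.9)]
side film_roll [([369.0, -157.0, 1.0], 0.79)]
cam [ 235. -833.  840.]
top tube []
top tube_mouth [([606.0, 110.0, 164.0], 0.84)]
top magazine [([689.0, 127.0, 0.0], 0.95)]
top bottle_clear [([550.0, -314.0, 1.0], 0.57), ([368.0, -159.0, -0.0], 0.28)]
top bottle_pink [([517.0, -119.0, 1.0], 0.79)]
top bottle_amber [([698.0, -120.0, -2.0], 0.65)]
top beaker [([669.0, -232.0, 2.0], 0.56)]
top film_roll [([369.0, -158.0, -2.0], 0.51)]
cam [ 366.  -72. 1374.]
```

View pics/side0.png

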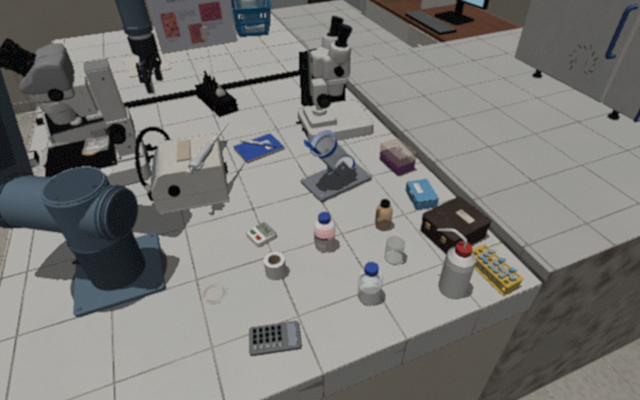

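View pics/top0.png

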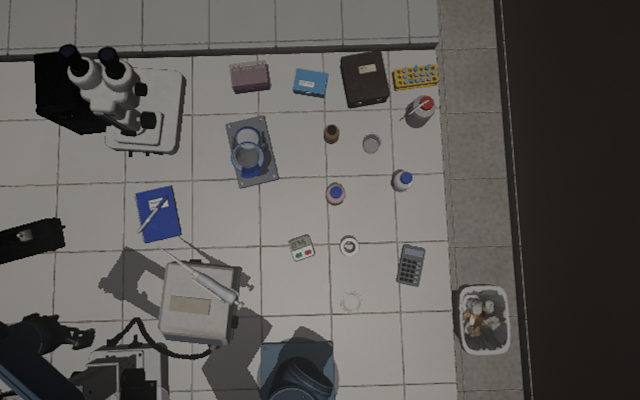

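The side view shows pink at (324,232), clear at (371,283) and the magazine at (336,165). The top view shows them at (335,193), (402,180) and (250,150). All of these agree with the network positions. Next I'll refine the cap centres and the tube yaw.

```bash
cat > meas.py <<'E'
from workcell import bot
import cv2,numpy as np
def ray(c,u,v):
    ci=bot.camera_info(c);T=ci['camera_from_world'];R=T[:3,:3]
    d=R.T@np.linalg.solve(ci['intrinsics'],[u,v,1.]);return -R.T@T[:3,3],d/np.linalg.norm(d)
def plane(c,u,v,z):
    o,d=ray(c,u,v);return o+d*(z-o[2])/d[2]
def tri(rays):
    A=sum(np.eye(3)-np.outer(d,d) for o,d in rays);b=sum((np.eye(3)-np.outer(d,d))@o for o,d in rays);return np.linalg.solve(A,b)
def mask(c,n):
    r=bot.masks_of(c,n);return r[0]['region'] if r else None
E
cat > m1.py <<'E'
from meas import *
ims={c:bot.grab_frame(c) for c in("side","top")}
for n in("bottle_clear","bottle_pink"):
    rs=[]
    for c in ims:
        m=mask(c,n)
        if m is None: print(c,n,'none');continue
        h=cv2.cvtColor(ims[c],cv2.COLOR_RGB2HSV)
        b=m&(h[...,0]>105)&(h[...,0]<130)&(h[...,1]>150)
        v,u=np.nonzero(b);print(n,c,len(u),u.mean(),v.mean(),'z103:',np.round(plane(c,u.mean(),v.mean(),103),1));rs.append(ray(c,u.mean(),v.mean()))
    if len(rs)==2:print(n,'tri',np.round(tri(rs),1))
for c in ims:
    m=mask(c,'magazine')
    v,u=np.nonzero(m);P=np.array([plane(c,a,b,15)[:2] for a,b in zip(u,v)],np.float32)
    print(c,'rect',len(u),cv2.minAreaRect(P))
for k in range(4):
    for c in ims:
        bot.grab_frame(c)
        for n in("tube_mouth","magazine","bottle_clear","bottle_pink"):
            r=bot.place_of(c,n);print(c,n,[np.round(d['xyz'],1).tolist() for d in r[:1]],end=' ')
    print()
E
python3 m1.py
```

```text
bottle_clear side 123 371.0243902439024 268.8617886178862 z103: [ 551.4 -314.9  103. ]
bottle_clear top 3 410.3333333333333 178.66666666666666 z103: [ 547.5 -329.5  103. ]
bottle_clear tri [ 544.9 -326.2  119. ]
bottle_pink side 87 323.81609195402297 217.49425287356323 z103: [ 517.5 -119.2  103. ]
bottle_pink top 5 333.6 194.4 z103: [ 510.5 -117.2  103. ]
bottle_pink tri [ 514.1 -118.2  102.5]Traceback (most recent call last):
  File "m1.py", line 14, in <module>
    v,u=np.nonzero(m);P=np.array([plane(c,a,b,15)[:2] for a,b in zip(u,v)],np.float32)
        ~~~~~~~~~~^^^
    return _wrapfunc(a, 'nonzero')
    return _wrapit(obj, method, *args, **kwds)
    result = getattr(arr, method)(*args, **kwds)
ValueError: Calling nonzero on 0d arrays is not allowed. Use np.atleast_1d(scalar).nonzero() instead.
```

```bash
sed -i 's/\[...,1\]>150/[...,1]>110/; s/^    v,u=np.nonzero(m);P/    if m is None: continue\n    v,u=np.nonzero(m);P/' m1.py; python3 m1.py
```

```text
bottle_clear side 142 371.0 268.6830985915493 z103: [ 551.6 -314.4  103. ]
bottle_clear top 94 406.0 177.5 z103: [ 551.1 -317.8  103. ]
bottle_clear tri [ 550.3 -317.   106.6]
bottle_pink side 98 323.98979591836735 217.42857142857142 z103: [ 518.  -119.2  103. ]
bottle_pink top 91 335.5054945054945 191.78021978021977 z103: [ 517.6 -122.7  103. ]
bottle_pink tri [ 516.9 -122.5  106.4]
side rect 2434 ((652.0781860351562, 213.25755310058594), (211.4949493408203, 344.3896789550781), 2.001781463623047)
top rect 2563 ((657.3360595703125, 118.35527801513672), (197.09005737304688, 122.7422103881836), 10.462413787841797)
side tube_mouth [[607.8, 109.4, 167.1]] side magazine [[690.7, 126.5, 1.4]] side bottle_clear [[551.6, -321.4, 3.7]] side bottle_pink [[518.9, -121.4, -1.3]] top tube_mouth [[608.2, 106.8, 161.7]] top magazine [[685.8, 127.7, 2.3]] top bottle_clear [[553.7, -312.3, 3.3]] top bottle_pink [[519.0, -120.4, 0.2]] 
side tube_mouth [[609.1, 107.0, 164.4]] side magazine [[687.5, 126.7, -1.5]] side bottle_clear [[551.0, -318.7, 3.1]] side bottle_pink [[519.7, -122.3, -2.6]] top tube_mouth [[606.9, 112.4, 162.5]] top magazine [[687.1, 125.5, -0.2]] top bottle_clear [[551.4, -313.7, -1.8]] top bottle_pink [[518.7, -120.6, 1.1]] 
side tube_mouth [[608.6, 109.3, 167.0]] side magazine [[690.7, 124.7, 0.5]] side bottle_clear [[664.5, -234.6, 1.9]] side bottle_pink [[520.3, -120.2, -4.0]] top tube_mouth [[606.0, 108.1, 162.6]] top magazine [[683.5, 128.3, 0.4]] top bottle_clear [[550.9, -311.0, 0.8]] top bottle_pink [[518.4, -119.8, 0.8]] 
side tube_mouth [[606.6, 108.0, 167.3]] side magazine [[689.8, 127.3, 2.3]] side bottle_clear [[552.6, -318.8, 6.7]] side bottle_pink [[521.3, -120.1, 1.0]] top tube_mouth [[607.1, 108.8, 165.1]] top magazine [[686.7, 127.6, 1.1]] top bottle_clear [] top bottle_pink [[518.0, -121.9, 3.3]]
```

```bash
python3 - <<'E'
import cv2
im=cv2.imread('pics/top0.png')[100:210,210:430];cv2.imwrite('pics/topc.png',cv2.resize(im,None,fx=3.6,fy=3.6,interpolation=cv2.INTER_CUBIC))
E
```

```text
(no output)
```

View pics/topc.png

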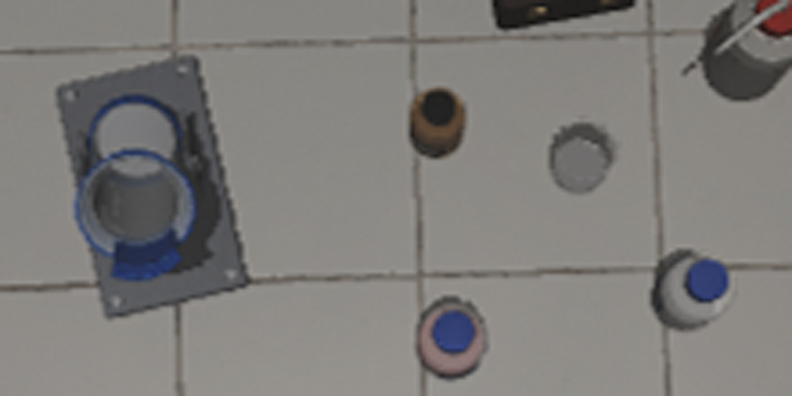

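Plate corners give a yaw of about 12°, so the mouth is near (608.5, 109.5, 165). Clear is near (551, -316) and pink near (518.5, -121). Moving over the clear bottle now.

>>> send_rows:
  plan:
    - {"travel": [-0.5,-0.5,-0.3],"rot": [0,0,0],"hand": 1}
    - {"travel": [-0.9,-0.9,-0.3],"rot": [0,0,0],"hand": 1}
    - {"travel": [-1,-1,-0.3],"rot": [0,0,0],"hand": 1}
    - {"travel": [-1,-1,-0.3],"rot": [0,0,0],"hand": 1}
    - {"travel": [-1,-1,-0.3],"rot": [0,0,0],"hand": 1}
    - {"travel": [-1,-1,-0.3],"rot": [0,0,0],"hand": 1}
    - {"travel": [-1,-1,0],"rot": [0,0,0],"hand": 1}
    - {"travel": [-1,-1,0],"rot": [0,0,0],"hand": 1}
    - {"travel": [-1,-1,0],"rot": [0,0,0],"hand": 1}
    - {"travel": [-1,-1,0],"rot": [0,0,0],"hand": 1}
    - {"travel": [-1,-1,0],"rot": [0,0,0],"hand": 1}
    - {"travel": [-1,-1,0],"rot": [0,0,0],"hand": 1}
  grip_force: 50

```text
t: 4.65
eef_pos: [362.9, 139.6, 293.6]
orientation: [[-0.93, 0.369, 0.001], [0.369, 0.93, 0.0], [-0.001, 0.0, -1.0]]
ft_force: [-0.4, 0.3, 0.3]
opening: 85.7
gripper_force: 0.0
```

>>> send_rows:
  plan:
    - {"travel": [-1,-1,0],"rot": [0,0,0],"hand": 1}
    - {"travel": [-1,-1,0],"rot": [0,0,0],"hand": 1}
    - {"travel": [-1,-1,0],"rot": [0,0,0],"hand": 1}
    - {"travel": [-1,-1,0],"rot": [0,0,0],"hand": 1}
    - {"travel": [-1,-1,0],"rot": [0,0,0],"hand": 1}
    - {"travel": [-1,-1,0],"rot": [0,0,0],"hand": 1}
    - {"travel": [-1,-1,0],"rot": [0,0,0],"hand": 1}
    - {"travel": [-1,-1,0],"rot": [0,0,0],"hand": 1}
    - {"travel": [-1,-1,0],"rot": [0,0,0],"hand": 1}
    - {"travel": [-1,-1,0],"rot": [0,0,0],"hand": 1}
    - {"travel": [-0.8,-1,0],"rot": [0,0,0],"hand": 1}
    - {"travel": [-0.7,-0.9,0],"rot": [0,0,0],"hand": 1}

```text
t: 5.65
eef_pos: [520.6, -243.6, 293.0]
orientation: [[-0.929, 0.37, 0.0], [0.37, 0.929, -0.0], [-0.0, -0.0, -1.0]]
ft_force: [0.4, 0.6, -0.4]
opening: 85.4
gripper_force: 0.0
```

>>> send_rows:
  plan:
    - {"travel": [-0.75,-0.75,0.5],"rot": [0,0,0],"hand": 1}
    - {"travel": [-0.75,-0.75,0.8],"rot": [0,0,0],"hand": 1}
    - {"travel": [-0.7,-0.75,1],"rot": [0,0,0],"hand": 1}
    - {"travel": [0,0,1],"rot": [0,0,0],"hand": 1}
    - {"travel": [0,0,1],"rot": [0,0,0],"hand": 1}
    - {"travel": [0,0,0.7],"rot": [0,0,0],"hand": 1}
    - {"travel": [0,0,0],"rot": [0,0,0],"hand": 1}

```text
t: 6.23
eef_pos: [548.3, -312.5, 163.3]
orientation: [[-0.929, 0.369, -0.007], [0.369, 0.929, 0.006], [0.008, 0.003, -1.0]]
ft_force: [-0.8, 0.2, -0.4]
opening: 85.1
gripper_force: 0.0
```

```bash
python3 - <<'E'
from workcell import bot
import cv2,numpy as np
a=bot.grab_frame('side')[190:320,300:440];b=bot.grab_frame('top')[130:260,340:480]
cv2.imwrite('pics/g1.png',cv2.resize(np.hstack([a,b]),None,fx=2.8,fy=2.8)[:,:,::-1])
E
```

```text
(no output)
```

View pics/g1.png

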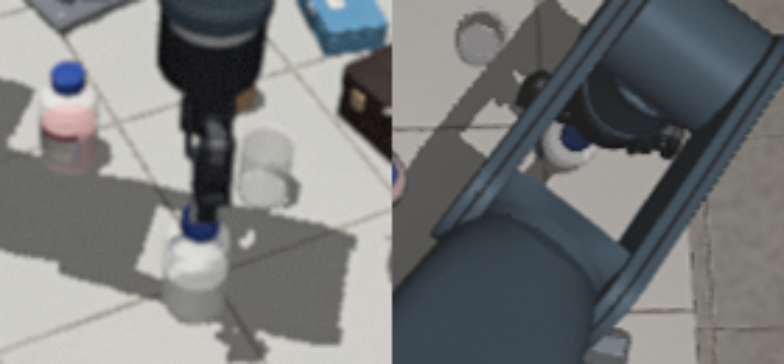

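The bottle sits under the jaws in both views, so I'm descending and closing.

>>> send_rows:
  plan:
    - {"travel": [-0.1,-0.1,0.6],"rot": [0,0,0],"hand": 1}
    - {"travel": [0,0,0.8],"rot": [0,0,0],"hand": 1}
    - {"travel": [0,0,0.8],"rot": [0,0,0],"hand": 1}
    - {"travel": [0,0,0.8],"rot": [0,0,0],"hand": 1}
    - {"travel": [0,0,0.7],"rot": [0,0,0],"hand": 1}
    - {"travel": [0,0,0],"rot": [0,0,0],"hand": 1}

```text
t: 6.83
eef_pos: [551.2, -316.4, 74.3]
orientation: [[-0.93, 0.369, -0.002], [0.369, 0.93, 0.002], [0.003, 0.001, -1.0]]
ft_force: [-0.5, 0.3, 0.0]
opening: 85.9
gripper_force: 0.0
```

>>> send_rows:
  plan:
    - {"travel": [0,0,0],"rot": [0,0,0],"hand": -1}
    - {"travel": [0,0,0],"rot": [0,0,0],"hand": -1}
    - {"travel": [0,0,0],"rot": [0,0,0],"hand": -1}
    - {"travel": [0,0,0],"rot": [0,0,0],"hand": -1}
    - {"travel": [0,0,0],"rot": [0,0,0],"hand": -1}
    - {"travel": [0,0,0],"rot": [0,0,0],"hand": -1}
    - {"travel": [0,0,0],"rot": [0,0,0],"hand": -1}
    - {"travel": [0,0,0],"rot": [0,0,0],"hand": -1}

```text
t: 7.5
eef_pos: [553.5, -318.1, 78.9]
orientation: [[-0.93, 0.369, 0.004], [0.369, 0.93, -0.003], [-0.005, -0.001, -1.0]]
ft_force: [-0.1, 1.3, 5.3]
opening: 51.6
gripper_force: 51.6
```

The opening is 51.6 mm, less than the 56 mm body, and the tool rose about 4 mm. That suggests the pads are on the shoulder, so I'll reopen, go lower and regrip.

>>> send_rows:
  plan:
    - {"travel": [0,0,0],"rot": [0,0,0],"hand": 1}
    - {"travel": [0,0,0],"rot": [0,0,0],"hand": 1}
    - {"travel": [0,0,0],"rot": [0,0,0],"hand": 1}
    - {"travel": [0,0,0],"rot": [0,0,0],"hand": 1}
    - {"travel": [0,0,0],"rot": [0,0,0],"hand": 1}
    - {"travel": [0,0,0.25],"rot": [0,0,0],"hand": 1}
    - {"travel": [0,0,0.25],"rot": [0,0,0],"hand": 1}
    - {"travel": [0,0,0],"rot": [0,0,0],"hand": 1}
    - {"travel": [0,0,0],"rot": [0,0,0],"hand": 1}

```text
t: 8.25
eef_pos: [551.3, -316.8, 62.2]
orientation: [[-0.929, 0.369, -0.002], [0.369, 0.929, 0.001], [0.002, 0.001, -1.0]]
ft_force: [0.7, -0.3, -0.4]
opening: 85.5
gripper_force: 0.0
```

```bash
python3 - <<'E'
from workcell import bot
import cv2,numpy as np
s=bot.sense();print(s['eef_pos'],s['ft_force'])
a=bot.grab_frame('side')[220:320,310:430];b=bot.grab_frame('top')[140:240,340:460]
cv2.imwrite('pics/g2.png',cv2.resize(np.hstack([a,b]),None,fx=3.3,fy=3.3)[:,:,::-1])
E
```

```text
[ 551.31689024 -316.77635173   62.19528851] [ 0.66871679 -0.25875149 -0.41314868]
```

View pics/g2.png

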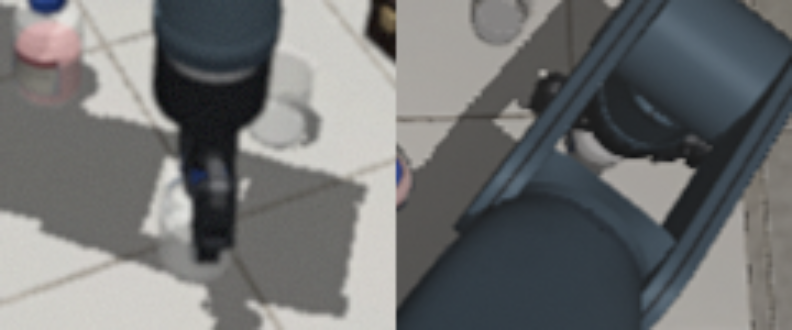

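The bottle still stands upright, and in the top view it is centred between the fingers to within a few mm. Closing now.

>>> send_rows:
  plan:
    - {"travel": [0,0,0],"rot": [0,0,0],"hand": -1}
    - {"travel": [0,0,0],"rot": [0,0,0],"hand": -1}
    - {"travel": [0,0,0],"rot": [0,0,0],"hand": -1}
    - {"travel": [0,0,0],"rot": [0,0,0],"hand": -1}
    - {"travel": [0,0,0],"rot": [0,0,0],"hand": -1}
    - {"travel": [0,0,0],"rot": [0,0,0],"hand": -1}
    - {"travel": [0,0,0],"rot": [0,0,0],"hand": -1}
    - {"travel": [0,0,0],"rot": [0,0,0],"hand": -1}

```text
t: 9.02
eef_pos: [552.4, -317.5, 64.0]
orientation: [[-0.929, 0.369, 0.001], [0.369, 0.929, -0.001], [-0.001, -0.0, -1.0]]
ft_force: [0.6, -0.6, 5.7]
opening: 52.9
gripper_force: 53.2
```

>>> send_rows:
  plan:
    - {"travel": [0,0,-0.5],"rot": [0,0,0],"hand": -1}
    - {"travel": [0,0,-1],"rot": [0,0,-0.5],"hand": -1}
    - {"travel": [0,0,-1],"rot": [0,0,-0.7],"hand": -1}
    - {"travel": [0,0,-1],"rot": [0,0,-0.8],"hand": -1}
    - {"travel": [0,0,-1],"rot": [0,0,-0.8],"hand": -1}
    - {"travel": [0,0,-1],"rot": [0,0,-0.8],"hand": -1}
    - {"travel": [0,0,-1],"rot": [0,0,-0.8],"hand": -1}
    - {"travel": [0,0,-1],"rot": [0,0,-0.5],"hand": -1}
    - {"travel": [0,0,-0.6],"rot": [0,0,0],"hand": -1}

```text
t: 9.77
eef_pos: [551.9, -317.3, 269.0]
orientation: [[-0.977, -0.212, 0.002], [-0.212, 0.977, -0.002], [-0.001, -0.002, -1.0]]
ft_force: [0.6, -0.2, -1.0]
opening: 53.1
gripper_force: 53.0
```

>>> send_rows:
  plan:
    - {"travel": [-0.2,0.6,0],"rot": [0,0,0],"hand": -1}
    - {"travel": [-0.2,1,0],"rot": [0,0,0],"hand": -1}
    - {"travel": [-0.2,1,0],"rot": [0,0,0],"hand": -1}
    - {"travel": [-0.2,1,0],"rot": [0,0,0],"hand": -1}
    - {"travel": [-0.2,1,0],"rot": [0,0,0],"hand": -1}
    - {"travel": [-0.2,1,0],"rot": [0,0,0],"hand": -1}
    - {"travel": [-0.2,1,0],"rot": [0,0,0],"hand": -1}
    - {"travel": [-0.2,1,0],"rot": [0,0,0],"hand": -1}
    - {"travel": [-0.2,1,0],"rot": [0,0,0],"hand": -1}
    - {"travel": [-0.2,1,0],"rot": [0,0,0],"hand": -1}
    - {"travel": [-0.2,1,0],"rot": [0,0,0],"hand": -1}
    - {"travel": [-0.2,0.8,0],"rot": [0,0,0],"hand": -1}

```text
t: 10.77
eef_pos: [549.4, -23.1, 264.7]
orientation: [[-0.978, -0.209, -0.003], [-0.209, 0.978, 0.001], [0.003, 0.002, -1.0]]
ft_force: [-0.4, 0.3, -0.8]
opening: 53.0
gripper_force: 52.9
```

>>> send_rows:
  plan:
    - {"travel": [0,0,0],"rot": [0,-0.5,0],"hand": -1}
    - {"travel": [0,0,0],"rot": [0,-0.9,0],"hand": -1}
    - {"travel": [0,0,0],"rot": [0,-1,0],"hand": -1}
    - {"travel": [0,0.5,0],"rot": [0,-1,0],"hand": -1}
    - {"travel": [0,0.8,0],"rot": [0,-1,0],"hand": -1}
    - {"travel": [0,0.8,0],"rot": [0,-0.7,0],"hand": -1}
    - {"travel": [0,0.7,0],"rot": [0,0,0],"hand": -1}
    - {"travel": [0,0,0],"rot": [0,0,0],"hand": -1}

```text
t: 11.43
eef_pos: [532.0, 46.0, 262.9]
orientation: [[-0.804, -0.21, 0.557], [-0.17, 0.978, 0.124], [-0.57, 0.005, -0.821]]
ft_force: [-0.2, 1.2, -1.0]
opening: 53.2
gripper_force: 53.1
```

```bash
cat > tgt.py <<'E'
# tool-axis shift (in 25 mm units) to put a bottle's foot on the tube axis at a distance L from the floor
from workcell import bot
import numpy as np,sys
L,h=map(float,sys.argv[1:3]);p=np.radians(12);t=np.radians(35)
a=np.array([-np.sin(t)*np.cos(p),-np.sin(t)*np.sin(p),np.cos(t)])
o=np.array([687.5,126.3,50]);s=bot.sense();R=s['orientation'];P=s['eef_pos']
q=P-o;print('along',q@a-h,'perp',np.round(q-(q@a)*a,1),'yerr',q@np.array([-np.sin(p),np.cos(p),0]))
print('units',np.round(R.T@(o+a*(L+h)-P)/25,2),'axis err deg (tool)',np.round(np.degrees(R.T@np.cross(R[:,2],-a)),1),'t',s['t'],s['ft_force'])
E
python3 tgt.py 200 63
python3 - <<'E'
from workcell import bot
import cv2,numpy as np
a=bot.grab_frame('side')[60:220,250:410];b=bot.grab_frame('top')[90:250,180:340]
cv2.imwrite('pics/g3.png',cv2.resize(np.hstack([a,b]),None,fx=2.5,fy=2.5)[:,:,::-1])
E
```

```text
along 208.2010126186036 perp [ -3.3 -48.   -9.3] yerr -46.22209621440542
units [-0.65  1.85  0.34] axis err deg (tool) [ 0.3 -0.2 -0. ] t 11.4333 [-0.17985334  1.15248267 -1.02123859]
```

View pics/g3.png

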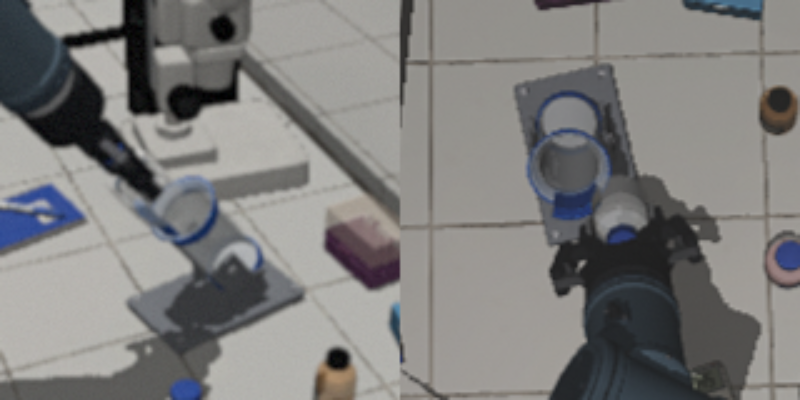

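The bottle is held with the right tilt and sits about 46 mm to the right of the mouth. Aligning it on the axis.

>>> send_rows:
  plan:
    - {"travel": [-0.2,0.6,0],"rot": [0,0,0],"hand": -1}
    - {"travel": [-0.3,0.8,0],"rot": [0,0,0],"hand": -1}
    - {"travel": [-0.15,0.45,0],"rot": [0,0,0],"hand": -1}
    - {"travel": [0,0,0],"rot": [0,0,0],"hand": -1}
    - {"travel": [0,0,0],"rot": [0,0,0],"hand": -1}

```text
t: 11.95
eef_pos: [540.3, 90.7, 275.1]
orientation: [[-0.8, -0.21, 0.561], [-0.173, 0.978, 0.12], [-0.574, -0.0, -0.819]]
ft_force: [-0.0, -0.4, -2.5]
opening: 53.0
gripper_force: 53.2
```

```bash
python3 tgt.py 200 63
python3 - <<'E'
from workcell import bot
import cv2,numpy as np
a=bot.grab_frame('side')[90:190,280:380];b=bot.grab_frame('top')[100:200,200:300]
cv2.imwrite('pics/g4.png',cv2.resize(np.hstack([a,b]),None,fx=4,fy=4,interpolation=cv2.INTER_CUBIC)[:,:,::-1])
E
```

```text
along 208.21541804253843 perp [ 5.  -3.2  3. ] yerr -4.199488358096262
units [0.21 0.17 0.33] axis err deg (tool) [0.1 0.  0. ] t 11.95 [-0.03658122 -0.4473322  -2.47312631]
```

View pics/g4.png

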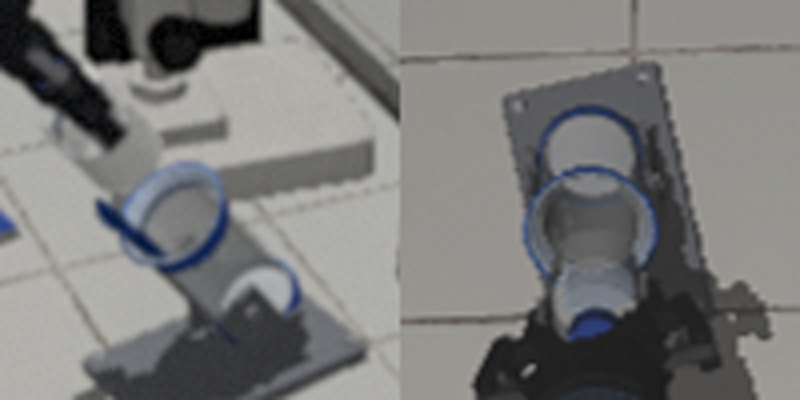

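Top view: bottle (597,285) against mouth centre (592,225), on the tube's line to within a few mm. Applying the remaining correction and inserting.

>>> send_rows:
  plan:
    - {"travel": [0.15,0.17,0.2],"rot": [0,0,0],"hand": -1}
    - {"travel": [0,0,0.5],"rot": [0,0,0],"hand": -1}
    - {"travel": [0,0,0.5],"rot": [0,0,0],"hand": -1}
    - {"travel": [0,0,0.5],"rot": [0,0,0],"hand": -1}
    - {"travel": [0,0,0.5],"rot": [0,0,0],"hand": -1}
    - {"travel": [0,0,0],"rot": [0,0,0],"hand": -1}
    - {"travel": [0,0,0],"rot": [0,0,0],"hand": -1}

```text
t: 12.63
eef_pos: [566.4, 100.3, 226.7]
orientation: [[-0.802, -0.208, 0.56], [-0.17, 0.978, 0.12], [-0.572, 0.001, -0.82]]
ft_force: [0.9, 0.6, -1.8]
opening: 52.9
gripper_force: 53.2
```

```bash
python3 tgt.py 104 63
```

```text
along 152.7795615530443 perp [-0.1 -0.3 -0.1] yerr -0.2891376040320368
units [-0.01  0.01  1.95] axis err deg (tool) [ 0.  -0.1  0. ] t 12.6333 [ 0.90871463  0.57371555 -1.80318541]
```

>>> send_rows:
  plan:
    - {"travel": [0,0,0.3],"rot": [0,0,0],"hand": -1}
    - {"travel": [0,0,0.3],"rot": [0,0,0],"hand": -1}
    - {"travel": [0,0,0.3],"rot": [0,0,0],"hand": -1}
    - {"travel": [0,0,0.3],"rot": [0,0,0],"hand": -1}
    - {"travel": [0,0,0],"rot": [0,0,0],"hand": -1}
    - {"travel": [0,0,0],"rot": [0,0,0],"hand": -1}

```text
t: 13.13
eef_pos: [583.6, 104.4, 202.6]
orientation: [[-0.801, -0.209, 0.561], [-0.171, 0.978, 0.12], [-0.573, 0.001, -0.819]]
ft_force: [0.3, 0.7, -0.9]
opening: 52.9
gripper_force: 53.2
```

```bash
python3 tgt.py 104 63
```

```text
along 122.93235572916768 perp [0.4 0.3 0.3] yerr 0.16632778194959935
units [ 0.02 -0.01  0.76] axis err deg (tool) [ 0.1 -0.  -0. ] t 13.1333 [ 0.30087983  0.73931655 -0.85829286]
```

>>> send_rows:
  plan:
    - {"travel": [0,0,0.3],"rot": [0,0,0],"hand": -1}
    - {"travel": [0,0,0.3],"rot": [0,0,0],"hand": -1}
    - {"travel": [0,0,0],"rot": [0,0,0],"hand": -1}
    - {"travel": [0,0,0],"rot": [0,0,0],"hand": -1}
    - {"travel": [0,0,0],"rot": [0,0,0],"hand": 1}
    - {"travel": [0,0,0],"rot": [0,0,0],"hand": 1}
    - {"travel": [0,0,0],"rot": [0,0,0],"hand": 1}
    - {"travel": [0,0,0],"rot": [0,0,0],"hand": 1}
    - {"travel": [0,0,0],"rot": [0,0,0],"hand": 1}
    - {"travel": [0,0,0],"rot": [0,0,0],"hand": 1}

```text
t: 13.97
eef_pos: [592.3, 106.0, 191.4]
orientation: [[-0.8, -0.209, 0.562], [-0.171, 0.978, 0.12], [-0.575, -0.0, -0.818]]
ft_force: [-1.1, -0.5, -0.4]
opening: 85.5
gripper_force: 0.0
```

>>> send_rows:
  plan:
    - {"travel": [0,0,-0.5],"rot": [0,0,0],"hand": 1}
    - {"travel": [0,0,-1],"rot": [0,0,0],"hand": 1}
    - {"travel": [0,0,-1],"rot": [0,0,0],"hand": 1}
    - {"travel": [0,0,-1],"rot": [0,0,0],"hand": 1}
    - {"travel": [0,0,-1],"rot": [0,0,0],"hand": 1}
    - {"travel": [0,0,-0.5],"rot": [0,0,0],"hand": 1}

```text
t: 14.47
eef_pos: [521.4, 90.9, 296.3]
orientation: [[-0.798, -0.209, 0.565], [-0.171, 0.978, 0.119], [-0.577, -0.002, -0.817]]
ft_force: [-0.1, 0.1, 0.7]
opening: 85.4
gripper_force: 0.0
```

```bash
python3 tgt.py 104 63
python3 - <<'E'
from workcell import bot
import cv2,numpy as np
a=bot.grab_frame('side')[90:190,280:380];b=bot.grab_frame('top')[100:200,200:300]
cv2.imwrite('pics/g5.png',cv2.resize(np.hstack([a,b]),None,fx=4,fy=4,interpolation=cv2.INTER_CUBIC)[:,:,::-1])
E
```

```text
along 236.17715487856378 perp [1.8 0.2 1.3] yerr -0.1360613908002875
units [0.11 0.01 5.29] axis err deg (tool) [-0.   0.3 -0. ] t 14.4667 [-0.10777136  0.08666268  0.73400107]
```

View pics/g5.png

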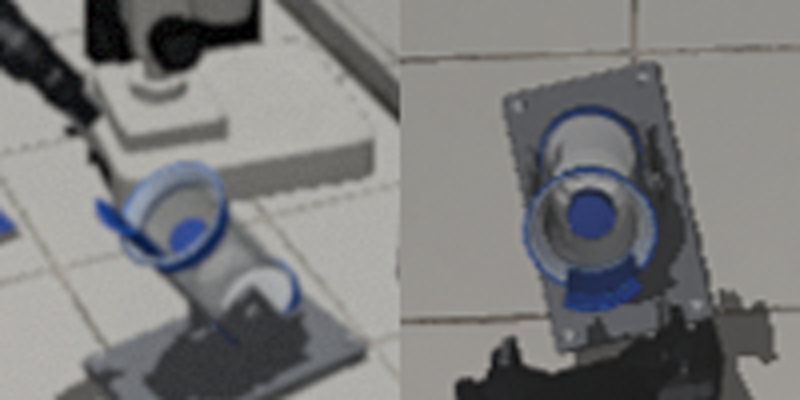

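The first bottle has slid home: its cap shows deep in the bore at (188,235) side and (590,213) top. Going for the pink bottle.

>>> send_rows:
  plan:
    - {"travel": [0,-0.5,0],"rot": [0,0.5,0],"hand": 1}
    - {"travel": [0,-1,0],"rot": [0,0.9,0],"hand": 1}
    - {"travel": [0,-1,0],"rot": [0,1,0],"hand": 1}
    - {"travel": [0,-1,0],"rot": [0,1,0],"hand": 1}
    - {"travel": [0,-1,0],"rot": [0,1,0],"hand": 1}
    - {"travel": [0,-1,0],"rot": [0,0.7,0],"hand": 1}
    - {"travel": [0.5,-1,0],"rot": [0,0,0],"hand": 1}
    - {"travel": [0.8,-1,0.5],"rot": [0,0,0],"hand": 1}
    - {"travel": [0.6,-0.8,1],"rot": [0,0,0],"hand": 1}
    - {"travel": [0,0,1],"rot": [0,0,0],"hand": 1}
    - {"travel": [0,0,1],"rot": [0,0,0],"hand": 1}
    - {"travel": [0,0,1],"rot": [0,0,0],"hand": 1}

```text
t: 15.57
eef_pos: [518.5, -122.3, 178.3]
orientation: [[-0.978, -0.208, -0.001], [-0.208, 0.978, 0.001], [0.001, 0.001, -1.0]]
ft_force: [0.6, 1.2, 0.6]
opening: 85.6
gripper_force: 0.0
```

>>> send_rows:
  plan:
    - {"travel": [0,0,0],"rot": [0,0,0],"hand": 1}
    - {"travel": [0,0,0],"rot": [0,0,0],"hand": 1}
    - {"travel": [0,0,0],"rot": [0,0,0],"hand": 1}

```text
t: 15.82
eef_pos: [519.5, -121.9, 181.4]
orientation: [[-0.978, -0.209, 0.001], [-0.209, 0.978, -0.0], [-0.001, -0.0, -1.0]]
ft_force: [-0.7, 0.4, 0.6]
opening: 85.7
gripper_force: 0.0
```

```bash
python3 - <<'E'
from workcell import bot
import numpy as np
s=bot.sense();R=s['orientation'];print(np.round(R.T@(np.array([518.5,-121,61])-s['eef_pos'])/25,2))
for c in('side','top'):
    bot.grab_frame(c);print(c,[(np.round(d['xyz'],1),d['conf']) for d in bot.place_of(c,'bottle_pink')[:2]])
E
```

```text
[0.04 0.05 4.82]
side [(array([ 5.196e+02, -1.209e+02, -4.000e-01]), 0.95)]
top [(array([ 517.7, -120.4,   -0.9]), 0.63)]
```

>>> send_rows:
  plan:
    - {"travel": [0.04,0.05,0.6],"rot": [0,0,0],"hand": 1}
    - {"travel": [0,0,0.9],"rot": [0,0,0],"hand": 1}
    - {"travel": [0,0,0.9],"rot": [0,0,0],"hand": 1}
    - {"travel": [0,0,0.9],"rot": [0,0,0],"hand": 1}
    - {"travel": [0,0,0.9],"rot": [0,0,0],"hand": 1}
    - {"travel": [0,0,0.5],"rot": [0,0,0],"hand": 1}
    - {"travel": [0,0,0],"rot": [0,0,0],"hand": 1}
    - {"travel": [0,0,0],"rot": [0,0,0],"hand": 1}

```text
t: 16.68
eef_pos: [517.7, -120.8, 63.8]
orientation: [[-0.978, -0.209, -0.0], [-0.209, 0.978, 0.0], [0.0, 0.0, -1.0]]
ft_force: [-0.3, 0.1, 0.4]
opening: 85.3
gripper_force: 0.0
```

>>> send_rows:
  plan:
    - {"travel": [0,0,0],"rot": [0,0,0],"hand": -1}
    - {"travel": [0,0,0],"rot": [0,0,0],"hand": -1}
    - {"travel": [0,0,0],"rot": [0,0,0],"hand": -1}
    - {"travel": [0,0,0],"rot": [0,0,0],"hand": -1}
    - {"travel": [0,0,0],"rot": [0,0,0],"hand": -1}
    - {"travel": [0,0,0],"rot": [0,0,0],"hand": -1}
    - {"travel": [0,0,0],"rot": [0,0,0],"hand": -1}
    - {"travel": [0,0,0],"rot": [0,0,0],"hand": -1}

```text
t: 17.35
eef_pos: [518.6, -121.3, 65.3]
orientation: [[-0.978, -0.209, 0.003], [-0.209, 0.978, -0.001], [-0.003, -0.002, -1.0]]
ft_force: [-1.5, -0.9, 6.1]
opening: 53.4
gripper_force: 51.8
```

>>> send_rows:
  plan:
    - {"travel": [0,0,-0.5],"rot": [0,0,0],"hand": -1}
    - {"travel": [0,0,-1],"rot": [0,0,0],"hand": -1}
    - {"travel": [0,0,-1],"rot": [0,0,0],"hand": -1}
    - {"travel": [0,0,-1],"rot": [0,0,0],"hand": -1}
    - {"travel": [0,0,-1],"rot": [0,0,0],"hand": -1}
    - {"travel": [0,0,-1],"rot": [0,0,0],"hand": -1}
    - {"travel": [0,0,-1],"rot": [0,0,0],"hand": -1}
    - {"travel": [0,0,-1],"rot": [0,0,0],"hand": -1}
    - {"travel": [-0.6,0.5,-1],"rot": [0,0,0],"hand": -1}
    - {"travel": [-0.7,0.6,-0.6],"rot": [0,0,0],"hand": -1}
    - {"travel": [-0.6,0.5,0],"rot": [0,0,0],"hand": -1}
    - {"travel": [-0.3,0.5,0],"rot": [0,0,0],"hand": -1}

```text
t: 18.35
eef_pos: [562.1, -57.3, 293.2]
orientation: [[-0.978, -0.209, 0.005], [-0.209, 0.978, -0.001], [-0.004, -0.002, -1.0]]
ft_force: [0.9, 0.7, -1.6]
opening: 53.2
gripper_force: 53.4
```

>>> send_rows:
  plan:
    - {"travel": [0,0.5,0],"rot": [0,-0.5,0],"hand": -1}
    - {"travel": [0,0.7,0],"rot": [0,-0.9,0],"hand": -1}
    - {"travel": [0,0.7,0],"rot": [0,-1,0],"hand": -1}
    - {"travel": [0,0.7,0],"rot": [0,-1,0],"hand": -1}
    - {"travel": [0,0.7,0],"rot": [0,-1,0],"hand": -1}
    - {"travel": [0,0.7,0],"rot": [0,-0.7,0],"hand": -1}
    - {"travel": [0,0.7,0],"rot": [0,0,0],"hand": -1}
    - {"travel": [0,0,0],"rot": [0,0,0],"hand": -1}
    - {"travel": [0,0,0],"rot": [0,0,0],"hand": -1}

```text
t: 19.1
eef_pos: [535.3, 57.6, 291.7]
orientation: [[-0.8, -0.211, 0.562], [-0.173, 0.978, 0.12], [-0.575, -0.001, -0.818]]
ft_force: [0.5, -0.3, -1.1]
opening: 53.5
gripper_force: 53.4
```

```bash
python3 tgt.py 210 64
```

```text
along 227.61917958319202 perp [ 11.4 -33.9   2.9] yerr -35.536594229714
units [0.2  1.42 0.71] axis err deg (tool) [ 0.   0.1 -0. ] t 19.1 [ 0.46137714 -0.25180846 -1.06113315]
```

>>> send_rows:
  plan:
    - {"travel": [0.05,0.5,0],"rot": [0,0,0],"hand": -1}
    - {"travel": [0.1,0.6,0],"rot": [0,0,0],"hand": -1}
    - {"travel": [0.05,0.32,0],"rot": [0,0,0],"hand": -1}
    - {"travel": [0,0,0.3],"rot": [0,0,0],"hand": -1}
    - {"travel": [0,0,0.4],"rot": [0,0,0],"hand": -1}
    - {"travel": [0,0,0],"rot": [0,0,0],"hand": -1}
    - {"travel": [0,0,0],"rot": [0,0,0],"hand": -1}

```text
t: 19.68
eef_pos: [534.9, 92.3, 273.2]
orientation: [[-0.801, -0.208, 0.561], [-0.171, 0.978, 0.12], [-0.573, 0.0, -0.819]]
ft_force: [-0.1, -0.1, -0.8]
opening: 53.4
gripper_force: 53.5
```

```bash
python3 tgt.py 150 64
python3 - <<'E'
from workcell import bot
import cv2,numpy as np
a=bot.grab_frame('side')[90:190,280:380];b=bot.grab_frame('top')[100:200,200:300]
cv2.imwrite('pics/g6.png',cv2.resize(np.hstack([a,b]),None,fx=4,fy=4,interpolation=cv2.INTER_CUBIC)[:,:,::-1])
E
```

```text
along 208.52001635419685 perp [ 0.3 -1.5 -0. ] yerr -1.5551990414136838
units [-0.    0.06  2.34] axis err deg (tool) [ 0. -0. -0.] t 19.6833 [-0.07014879 -0.10986525 -0.76445213]
```

View pics/g6.png

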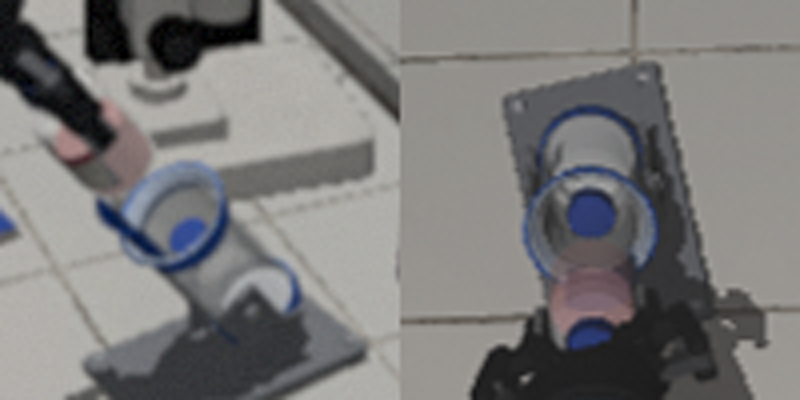

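The pink bottle is lined up with the bore, with its foot at (595,275) in the top view just above the lip. Inserting to about 125 mm.

>>> send_rows:
  plan:
    - {"travel": [0,0.06,0.3],"rot": [0,0,0],"hand": -1}
    - {"travel": [0,0,0.5],"rot": [0,0,0],"hand": -1}
    - {"travel": [0,0,0.5],"rot": [0,0,0],"hand": -1}
    - {"travel": [0,0,0.5],"rot": [0,0,0],"hand": -1}
    - {"travel": [0,0,0.5],"rot": [0,0,0],"hand": -1}
    - {"travel": [0,0,0.4],"rot": [0,0,0],"hand": -1}
    - {"travel": [0,0,0.3],"rot": [0,0,0],"hand": -1}
    - {"travel": [0,0,0.3],"rot": [0,0,0],"hand": -1}
    - {"travel": [0,0,0],"rot": [0,0,0],"hand": -1}
    - {"travel": [0,0,0],"rot": [0,0,0],"hand": -1}

```text
t: 20.62
eef_pos: [580.3, 104.3, 205.9]
orientation: [[-0.801, -0.209, 0.561], [-0.171, 0.978, 0.12], [-0.574, 0.0, -0.819]]
ft_force: [0.1, -1.0, -1.7]
opening: 53.2
gripper_force: 53.4
```

```bash
python3 tgt.py 114 64
```

```text
along 126.47922064931095 perp [-0.3  0.7 -0.1] yerr 0.7908397166102815
units [-0.01 -0.03  0.5 ] axis err deg (tool) [0. 0. 0.] t 20.6167 [ 0.05714782 -0.99393512 -1.70665211]
```

>>> send_rows:
  plan:
    - {"travel": [0,0,0.2],"rot": [0,0,0],"hand": -1}
    - {"travel": [0,0,0.2],"rot": [0,0,0],"hand": -1}
    - {"travel": [0,0,0],"rot": [0,0,0],"hand": -1}
    - {"travel": [0,0,0],"rot": [0,0,0],"hand": -1}
    - {"travel": [0,0,0],"rot": [0,0,0],"hand": 1}
    - {"travel": [0,0,0],"rot": [0,0,0],"hand": 1}
    - {"travel": [0,0,0],"rot": [0,0,0],"hand": 1}
    - {"travel": [0,0,0],"rot": [0,0,0],"hand": 1}
    - {"travel": [0,0,0],"rot": [0,0,0],"hand": 1}
    - {"travel": [0,0,0],"rot": [0,0,0],"hand": 1}
    - {"travel": [0,0,0],"rot": [0,0,0],"hand": 1}

```text
t: 21.53
eef_pos: [586.0, 105.4, 198.2]
orientation: [[-0.8, -0.209, 0.562], [-0.171, 0.978, 0.12], [-0.575, -0.0, -0.818]]
ft_force: [-0.0, -0.1, 0.2]
opening: 85.2
gripper_force: 0.0
```

>>> send_rows:
  plan:
    - {"travel": [0,0,-0.3],"rot": [0,0,0],"hand": 1}
    - {"travel": [0,0,-0.6],"rot": [0,0,0],"hand": 1}
    - {"travel": [0,0,-1],"rot": [0,0,0],"hand": 1}
    - {"travel": [0,0,-1],"rot": [0,0,0],"hand": 1}
    - {"travel": [0,0,-1],"rot": [0,0,0],"hand": 1}
    - {"travel": [0,0,-1],"rot": [0,0,0],"hand": 1}
    - {"travel": [0,0,-1],"rot": [0,0,0],"hand": 1}
    - {"travel": [0,0,-0.5],"rot": [0,0,0],"hand": 1}
    - {"travel": [0,0,0],"rot": [0,0,0],"hand": 1}
    - {"travel": [0,0,0],"rot": [0,0,0],"hand": 1}

```text
t: 22.37
eef_pos: [496.0, 86.1, 330.0]
orientation: [[-0.799, -0.208, 0.564], [-0.171, 0.978, 0.119], [-0.576, -0.001, -0.817]]
ft_force: [-0.1, 0.1, -0.9]
opening: 85.3
gripper_force: 0.0
```

```bash
python3 tgt.py 114 64
python3 - <<'E'
from workcell import bot
import cv2,numpy as np
a=bot.grab_frame('side')[70:270,230:430];b=bot.grab_frame('top')[80:280,200:400]
cv2.imwrite('pics/g7.png',cv2.resize(np.hstack([a,b]),None,fx=2,fy=2,interpolation=cv2.INTER_CUBIC)[:,:,::-1])
for c in('side','top'):
    print(c,[(np.round(d['xyz'],1),d['conf']) for d in bot.place_of(c,'bottle_pink')[:2]],[(np.round(d['xyz'],1),d['conf']) for d in bot.place_of(c,'bottle_clear')[:2]])
E
```

```text
along 277.5848664252758 perp [0.1 0.5 0.1] yerr 0.47058769738165646
units [ 0.03 -0.01  6.54] axis err deg (tool) [-0.   0.2 -0. ] t 22.3667 [-0.10799961  0.09339621 -0.85745311]
side [(array([623. , 109.9, 136. ]), 0.63)] []
top [(array([621.5, 110.9, 141.3]), 0.62)] []
```

View pics/g7.png

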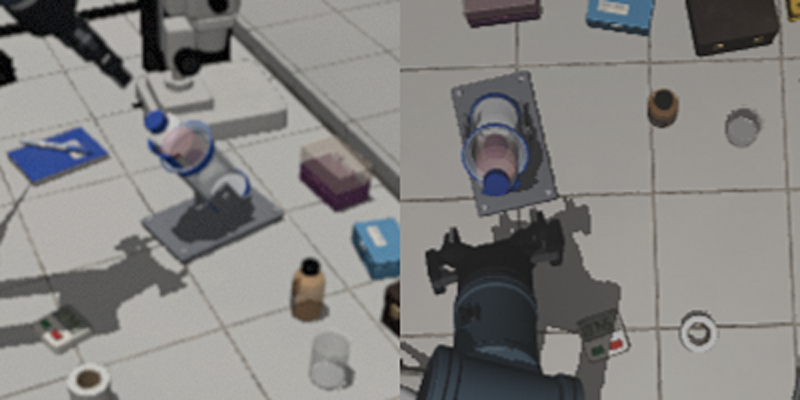

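The pink bottle rests cap up in the mouth, with its cap at (157,122) side and (495,182) top. Its foot measures about (622,110,139), and it should be at (625,113,141). The bystanders are untouched and the arm is clear, so I'm handing in.

```bash
python3 -c "
from workcell import bot
print(bot.finish_job())"
```

```text
the job is handed in; nothing more can be done
None
```

Both bottles are in the tube, cap up: the colourless one on the floor and the pink one resting on its cap. Both are released and the arm is clear. I handed the job in at about 22 s; no verdict came back.

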